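# File the hand mirror in its sprung rack

## Task

Pick up the wooden hand mirror by the brass studs on its handle and, up in the air, ease your grip until its head swings down and it hangs handle-up from your fingers, then tighten again. Lower it, glass towards the grey felt, into the rack between the felt-covered wall and the sprung orange follower, which gives way, until it stands fully down on the track floor with its glass flat against the felt, and let go so that the follower keeps it upright. Do not force it, and leave the other things where they stand.

Things in the scene. Friction and masses are not known exactly. Their poses are not given: they have to be found in the camera images.
- mirror: Loose hand mirror, pale wood, 200 mm long, 20 mm thick, about 0.32 kg, lying glass up. Head 100 mm long, 90 mm wide, pale blue glass on one side; handle 100 mm long, 20 mm wide, with brass studs on both sides near its end. Origin on its back, mid-length. +x from handle to head, +z out of the glass.
- mirror_grip (a point): Where to grip: between the two polished brass studs (13 mm round, 28 mm over both) 18 mm from the handle's end, 12 mm up. Axes as mirror. Along +x the head's far edge is 182 mm, the centre of mass 125 mm away. Level, it holds only under a firm grip (80 N or more) and creeps; at 10 to 40 N (fingers opened in steps under 1 mm) it swings down; below 6 N it falls.
- mirror_glass (a point): Centre of the glass surface of the mirror's head, 132 mm along +x and 8 mm along +z from mirror_grip. Axes as mirror.
- rack: Fixed pale wood rack with an open-topped track. Origin: centre of its underside, 160 mm (x) by 118 mm (y). +x points to the fixed upright wall: felt face at x = 60 mm, straight to z = 78 mm, then flared out to x = 84 mm at z = 128 mm. Track floor z = 12 mm. Side walls 106 mm apart inside (y = +-53 mm), brass rails on them up to z = 65 mm. The head goes in between, glass to +x.
- rack_floor (a point): Point on the rack's track floor under the middle of the properly standing mirror: x = 50 mm, y = 0, z = 12 mm in the rack's frame. Axes as rack.
- follower (a joint): How far the orange follower plate is pushed back towards the rack's -x (m): 0 closed, 0.055 fully back; a spring of 2 to 3 N presses it to +x. Closed, its face is at rack x = 52 mm (8 mm from the felt); pressing on the filed mirror it reads 0.012. Lowering the mirror into the funnel wedges it back. Plate 100 mm wide, upright to z = 70 mm; see follower_lip.
- follower_lip (a point): Middle of the top edge of the lip above the follower plate: it flares back by 31 mm from z = 70 mm to z = 126 mm, so that lip and wall flare make a funnel.
- organiser: Fixed obstacle: grey tray with brass rails and cosmetics, 156 x 176 mm, up to 98 mm high. Origin: centre of its underside.
- compact: Bystander: round black compact, 52 mm across, 20 mm high, beside the mirror. Origin under its centre.
- foundation: Bystander: beige square bottle 36 x 36 mm with black cap, 90 mm high, beside the mirror. Origin under its centre.
- cream_jar: Bystander: white jar with black lid, 52 mm across, 45 mm high, beside the rack. Origin under its centre.
- powder_box: Bystander: black box, 60 mm cube, near the robot. Origin under its centre.
- puff_bowl: Bystander: blue bowl 90 mm across, 40 mm high, near the robot. Origin under its centre.

How it is judged:
On the way:
1. the mirror hangs from the fingers, handle up, within 20 degrees of plumb, the studs over 0.2 m above the table (angle between mirror's own x axis and vertical above 2.79159 rad and contact force between the fingers and mirror above 1 N and height (world z) of mirror_grip above 0.2 m), for 0.2 s.
At the end, for the whole second after the job is handed in: The mirror stands at rest on the track floor (within 7 mm), head down, handle up within 8 degrees of upright, glass flat against the felt wall (within 7 mm, 10 degrees), between the side walls, with the follower pressing on its back (reading 9 to 16 mm) (angle between mirror's own x axis and vertical above 3.00159 rad and x of mirror_glass in the frame of rack between 0.053 and 0.067 m and y of mirror_glass in the frame of rack between -0.014 and 0.014 m and z of mirror_glass in the frame of rack below 0.069 m and angle between the z axis of mirror and the x axis of rack, either way round below 0.17 rad and value of joint follower between 0.009 and 0.016 m and linear speed of mirror below 0.02 m/s); the robot touches nothing.
It fails at once if a bystander is moved by more than 30 mm (distance of any of compact, foundation, cream_jar, powder_box, puff_bowl from where it was at the start of the episode above 0.03 m).
It fails at once if the mirror is forced against the rack (over 40 N) (contact force between mirror and rack above 40 N).
It also fails if it takes over 58 s, if anything falls off the work surface, if the arm or the gripper's body presses on something with over 40 N, if the wrist force passes 120 N, or if a joint passes its speed limit or range.

## Robot

A 6-joint arm with a two-finger parallel gripper is mounted at the origin on the work surface. World frame = base frame: x ahead of the robot, y to its left, z up, the work surface at z = 0. Lengths are in m, angles in rad, forces in N, time in s.
With the tool pointing down it reaches from about 0.375 to 0.975 m from the base axis. Payload 3.8 kg.
Tool frame: the origin (TCP) lies at the very end of the fingers, on their centre line; the grasp point (between the pads) lies 19 mm behind it (bot.pinch_z is the distance from the TCP to the grasp point, in m); x points along the fingers, y is the direction in which the jaws open and shut, and the axes are right-handed (so a half turn about x gives the same grasp; the last joint's range is limited). The gripper opens to 85 mm and grips with 20 to 120 N. Pads are 22 mm wide; open, the fingers measure 114 mm over their backs; the gripper's body (76 mm by 85 mm) begins 54 mm behind the grasp point. The pads swing forward as they close: fully open they stand 13 mm farther back than shut.
Start: joints at [1.096, 0.264, 1.604, -0, 1.274, -0.037], TCP at [0.286, 0.611, 0.231] pointing down, gripper open.
Joint ranges: [-2.63, 2.63], [-0.94, 2.18], [0.31, 2.57], [-1.31, 4.45], [0, 2.66], [-2.55, 2.55]. Speed limits (rad/s): [2.57, 2.57, 3.14, 3.14, 3.14, 3.14].

## Interface

Orientations are given as a rotation vector (axis times angle).
In Python, from workcell import monitor, imaging, finish_job, bot gives the robot as it stands.
- The arm moves only by the tool jog_arm, never from a script. Its argument "rows" is a list of rows, each a list of 7 numbers: the shift along the tool's x, y, z in m, then the turn, a rotation vector about the tool's x, y, z in rad, then the opening in per cent of the stroke, from 0 (shut) to 100 (fully open). A call has 1 to 20 rows; each row is the pose to reach, as a shift and turn from the pose measured when the call began, along the tool's axes at that moment; what a row does not reach only later rows make up. A row lasts 1/10 s, in which the tool goes at most 50 mm and 8.59 degrees, less where a joint would pass 70% of its speed; a pose out of reach is approached as far as the arm can. A call with a gripper value outside its range is refused whole. The fingers move at their own pace and stop on an object; "force" is the grip in N (left out, the last holds). Time passes only in rows, so rows that repeat a pose let the fingers close. It gives the time, the measured TCP pose, the force and the opening at its end, in the units of the state.
- monitor.read_state(): the state, without advancing time (a new reading comes with each control period).
- imaging.read_camera(name): name is "scene" or "side" or "wrist"; returns the picture (420x560x3 uint8, blue, green, red); there is no depth.
- imaging.camera_params(name): a dict with "fx", "fy", "cx", "cy" (pixels), "k1" (the pictures are not rectified: a ray, as slopes to the right and down, at radius r is drawn at 1 + k1 r^2 times it, then the intrinsics apply), "T" (4x4, takes a point from camera to world coordinates); the wrist camera has in their place "T_tool_cam" (4x4, takes a point from camera to tool coordinates, whose origin is the TCP and whose axes are the tool frame's). Camera axes: x right, y down, z forward; pixel columns grow to the right and rows downward; lengths in m; the calibration is good to about 2 mm. A picture is of the moment at which its call begins: read the wrist's pose just before it. camera_params takes no time and is no camera call.
- finish_job(): hands the job in, once; it reports no verdict.
The state is a dict: "time": time; "q": joint angles; "joint_vel": joint speeds; "joint_torque": joint torques, N m; "tool_pos": TCP position; "tcp_rot": TCP orientation; "wrist_force": force on the tool from outside, world axes, zero at the start; "torque": the same for the moment, N m; "width": opening from 0.0 (shut) to 1.0 (fully open).
Only numpy, scipy, OpenCV 4.12 (cv2) and the standard library are available. Lean on these libraries where they do the work, as an engineer would, in place of code of your own. Each camera call takes 0.05 s, during which the arm holds its last target. There are 200 camera calls.

## Working session

There is one attempt and no reset: what is moved stays moved. The work goes in short steps, Python scripts to look and compute and a tool call to move; the robot and the scene stay as the last step left them, time stands still between calls to the robot, and variables do not carry over. Pictures are saved under pics/ and viewed, about 8 in all and at most 12, crops included, and the job is handed in when it is done.

Besides the shell and the picture viewer there is one more tool, called after ">>>" as name([rows], argument=value, ...), one row to a line, values as JSON. jog_arm: Moves the arm, as the interface text tells. Its arguments: {"type":"object","properties":{"rows":{"type":"array","items":{"type":"array","items":{"type":"number"}}},"force":{"type":"number"}},"required":["rows"]}

```bash
mkdir -p pics; ls
python3 - <<'E'
from workcell import monitor, imaging, bot
import cv2,numpy as np
np.set_printoptions(precision=4,suppress=True)
print(monitor.read_state()); print(bot, [a for a in dir(bot) if a[0]!='_'])
for n in("scene","side","wrist"):
    print(n,imaging.camera_params(n))
    cv2.imwrite(f"pics/a_{n}.png",imaging.read_camera(n))
E
```

```text
pics
{'time': 0.0, 'q': array([ 1.0961,  0.2648,  1.6054, -0.    ,  1.2737, -0.0369]), 'joint_vel': array([ 0.0003,  0.0006, -0.0006,  0.0008, -0.    ,  0.0019]), 'joint_torque': array([ -0.0011, -51.5086, -36.733 ,  -0.0001,   0.0128,  -0.    ]), 'tool_pos': array([0.2858, 0.6107, 0.2299]), 'tcp_rot': array([ 0.3416,  1.5439, -0.3451]), 'wrist_force': array([ 0.3774, -0.1944, -0.366 ]), 'torque': array([ 0.0478,  0.0305, -0.0468]), 'width': 0.9960596223163793}
<Robot object at 0x7ff4153cfa10> ['MotionError', 'pinch_z']
scene {'fx': 399.93023223764715, 'fy': 399.93023223764715, 'cx': 278.3379830348063, 'cy': 199.96163798817182, 'k1': -0.05839366425132659, 'T': array([[-0.6468,  0.495 , -0.5802,  1.0354],
       [ 0.7625,  0.4325, -0.4811,  0.4259],
       [ 0.0128, -0.7536, -0.6572,  0.6961],
       [ 0.    ,  0.    ,  0.    ,  1.    ]])}
side {'fx': 477.16944173906046, 'fy': 477.16944173906046, 'cx': 278.0892044834377, 'cy': 207.4896162373314, 'k1': 0.030281885866108076, 'T': array([[ 0.7916, -0.4688,  0.392 ,  0.1   ],
       [-0.6108, -0.5883,  0.5299, -0.582 ],
       [-0.0178, -0.6589, -0.752 ,  0.9182],
       [ 0.    ,  0.    ,  0.    ,  1.    ]])}
wrist {'fx': 309.69377017699685, 'fy': 309.69377017699685, 'cx': 282.1006149854136, 'cy': 206.71271212076655, 'k1': -0.015966586340687393, 'T_tool_cam': array([[-0.    , -0.3143,  0.9493, -0.143 ],
       [ 1.    , -0.0007, -0.0002, -0.0001],
       [ 0.0007,  0.9493,  0.3143, -0.0804],
       [ 0.    ,  0.    ,  0.    ,  1.    ]])}
```

View pics/a_scene.png

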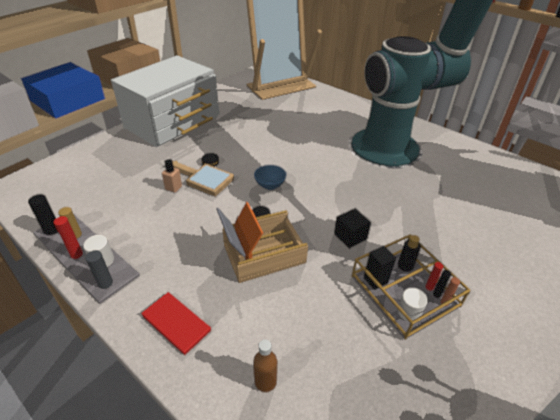

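View pics/a_side.png

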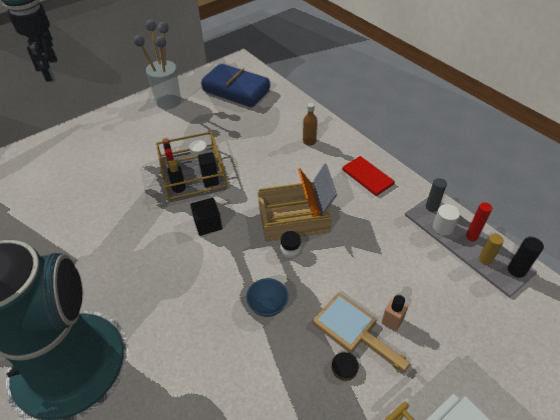

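The side view shows the mirror head near (345,320), with its handle running to about (407,366). The rack is near (295,208), with the felt at its right (320,190). I'll enlarge that area to read pixels.

```bash
cat > h.py <<'E'
import numpy as np,cv2
from scipy.spatial.transform import Rotation as R
from workcell import monitor, imaging
np.set_printoptions(precision=4,suppress=True)
def Tcam(n,st=None):
    p=imaging.camera_params(n)
    if n!="wrist": return p,p["T"]
    st=st or monitor.read_state(); T=np.eye(4); T[:3,:3]=R.from_rotvec(st["tcp_rot"]).as_matrix(); T[:3,3]=st["tool_pos"]
    return p,T@p["T_tool_cam"]
def K(p): return np.array([[p["fx"],0,p["cx"]],[0,p["fy"],p["cy"]],[0,0,1]]),np.array([p["k1"],0,0,0.])
def ray(n,uv,st=None):
    p,T=Tcam(n,st); k,d=K(p)
    s=cv2.undistortPoints(np.array(uv,float).reshape(-1,1,2),k,d)[:,0]
    return T[:3,3],np.c_[s,np.ones(len(s))]@T[:3,:3].T
def onz(n,uv,z,st=None):
    o,d=ray(n,uv,st); return o+d*((z-o[2])/d[:,2])[:,None]
def proj(n,P,st=None):
    p,T=Tcam(n,st); k,d=K(p); Ti=np.linalg.inv(T)
    return cv2.projectPoints(np.array(P,float).reshape(-1,1,3),cv2.Rodrigues(Ti[:3,:3])[0],Ti[:3,3],k,d)[0][:,0]
E
python3 - <<'E'
import cv2
a=cv2.imread("pics/a_side.png")[155:395,240:430]
cv2.imwrite("pics/b.png",cv2.resize(a,None,fx=2.5,fy=2.5,interpolation=cv2.INTER_CUBIC))
b=cv2.imread("pics/a_scene.png")[140:290,150:320]
cv2.imwrite("pics/c.png",cv2.resize(b,None,fx=4,fy=4,interpolation=cv2.INTER_CUBIC))
E
```

```text
(no output)
```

View pics/b.png

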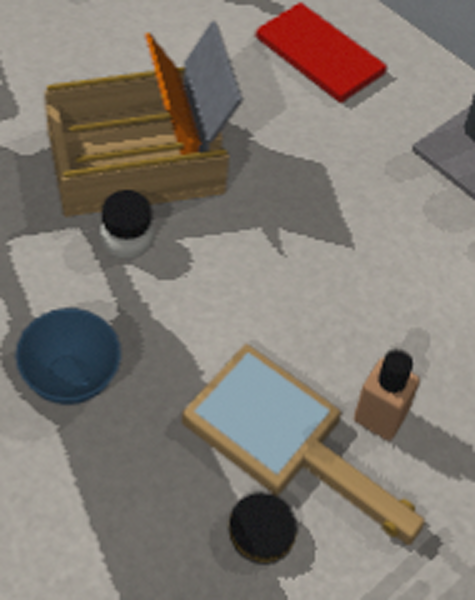

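View pics/c.png

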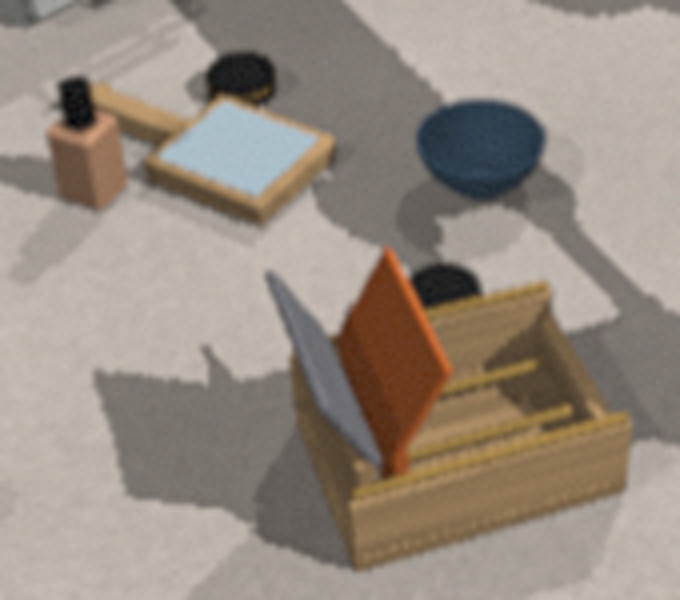

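Crop b (2.5x) shows the glass corners at (252,357), (328,408), (276,474), (197,412) and the handle end at (424,519)/(411,533). In crop c (4x) the bottom corners of the rack are at (360,568) and (628,490).

Run:
```python
from h import *
from scipy.optimize import least_squares
b=lambda *P:(np.array(P)+.5)/2.5-.5+[240,155]
c=lambda *P:(np.array(P)+.5)/4-.5+[150,140]
G=onz("side",b((252,357),(328,408),(276,474),(197,412)),.02); print("glass",G,G.mean(0))
E=onz("side",b((424,519),(411,533)),.02); print("end",E,np.linalg.norm(E.mean(0)-G.mean(0)))
S=onz("side",b((407,506),(392,527)),.014); print("studs",S,S.mean(0),np.linalg.norm(S[0]-S[1]))
Gs=onz("scene",c((225,103),(318,143),(252,193),(160,152)),.02);print("scene glass",Gs.mean(0))
d=S.mean(0)-G.mean(0);print("len stud-glass",np.linalg.norm(d[:2]),"yaw +x",np.arctan2(-d[1],-d[0]))
print(onz("scene",c((360,568),(628,490)),0),onz("side",b((68,213),(225,190)),0))
# rack fit (x,y,yaw)
obs=[("scene",c((360,568))[0],(80,None,0)),]
sc=c((360,568),(628,490),(357,492),(628,417),(547,287)); M1=[(80,1,0),(-80,1,0),(80,1,65),(-80,1,65),(-80,-1,65)]
sd=b((68,213),(225,190),(64,180),(45,88),(228,152)); M2=[(80,-1,0),None,(-80,-1,65),(-80,1,65),(80,-1,65)]
M2[0]=(-80,-1,0);M2[1]=(80,-1,0)
def res(p,sg=1,full=False):
    r=[]
    for n,ob,M in(("scene",sc,M1),("side",sd,M2)):
        m=np.array(M,float);m[:,1]*=59*sg;m/=1000
        cs,s=np.cos(p[2]),np.sin(p[2])
        P=np.c_[p[0]+cs*m[:,0]-s*m[:,1],p[1]+s*m[:,0]+cs*m[:,1],m[:,2]]
        r.append(proj(n,P)-ob)
    return np.concatenate(r) if full else np.concatenate(r).ravel()
for sg in(1,-1):
  for y0 in (0,1.5,3,-1.5):
    f=least_squares(res,[.6,.1,y0],args=(sg,),loss="soft_l1");print(sg,f.x,f.cost)
    if f.cost<60: print(res(f.x,sg,True))
for n,q in(("comp",b((263,540))),("found",b((385,425))),("jar",b((127,235))),("bowl",b((70,385)))): print(n,onz("side",q,0.01))
```

```text
glass [[ 0.5162 -0.235   0.02  ]
 [ 0.5329 -0.3091  0.02  ]
 [ 0.4592 -0.3249  0.02  ]
 [ 0.4453 -0.2452  0.02  ]] [ 0.4884 -0.2786  0.02  ]
end [[ 0.5236 -0.4217  0.02  ]
 [ 0.5074 -0.4231  0.02  ]] 0.14638067605462624
studs [[ 0.5239 -0.4054  0.014 ]
 [ 0.5022 -0.4099  0.014 ]] [ 0.513  -0.4077  0.014 ] 0.02220230855286133
scene glass [ 0.4883 -0.2764  0.02  ]
len stud-glass 0.1314124596596273 yaw +x 1.759372923526607
[[0.6791 0.0263 0.    ]
 [0.5414 0.1022 0.    ]] [[ 0.4939 -0.0006  0.    ]
 [ 0.6313 -0.0735  0.    ]]
1 [ 0.5853  0.0121 -0.4732] 13.19350015652631
[[-0.7793  1.6873]
 [-0.2607 -0.3698]
 [-1.7438  1.0457]
 [ 1.5433 -1.8101]
 [-0.0602 -3.6004]
 [-1.3668  2.2655]
 [ 0.4171  1.1899]
 [-0.8247 -1.5819]
 [-1.0958 -1.2228]
 [ 0.9978 -0.8479]]
1 [ 0.5853  0.0121 -0.4732] 13.193500156541315
[[-0.7793  1.6873]
 [-0.2607 -0.3698]
 [-1.7438  1.0458]
 [ 1.5433 -1.8101]
 [-0.0602 -3.6004]
 [-1.3668  2.2655]
 [ 0.4171  1.1899]
 [-0.8247 -1.5819]
 [-1.0958 -1.2228]
 [ 0.9978 -0.8479]]
1 [0.5853 0.0121 5.81  ] 13.193500156528142
[[-0.7793  1.6873]
 [-0.2607 -0.3698]
 [-1.7438  1.0457]
 [ 1.5433 -1.8101]
 [-0.0602 -3.6004]
 [-1.3668  2.2655]
 [ 0.4171  1.1899]
 [-0.8247 -1.5819]
 [-1.0958 -1.2228]
 [ 0.9978 -0.8479]]
1 [ 0.5853  0.0121 -0.4732] 13.193500156531316
[[-0.7793  1.6873]
 [-0.2607 -0.3698]
 [-1.7438  1.0458]
 [ 1.5433 -1.8101]
 [-0.0602 -3.6004]
 [-1.3668  2.2655]
 [ 0.4171  1.1899]
 [-0.8247 -1.5819]
 [-1.0958 -1.2228]
 [ 0.9978 -0.8479]]
-1 [ 0.5461 -0.0223 -1.1475] 364.9822412825979
-1 [0.5862 0.0155 0.7815] 490.787814486563
-1 [0.5149 0.0916 1.9577] 578.8434332672178
-1 [ 0.5461 -0.0223 -1.1475] 364.9822412688248
comp [[ 0.4179 -0.3553  0.01  ]]
found [[ 0.5636 -0.346   0.01  ]]
jar [[ 0.5175 -0.0622  0.01  ]]
bowl [[ 0.3807 -0.1554  0.01  ]]
```

```bash
cat >> h.py <<'E'
def down(yaw_mx,tilt=0):
    # tool such that held mirror's +x (level) has world yaw; flip handled by caller. x down, y=jaw
    c,s=np.cos(yaw_mx),np.sin(yaw_mx)
    x=np.array([0,0,-1.]);u=np.array([c,s,0])
    x=x*np.cos(tilt)+u*np.sin(tilt)      # tilt>0: fingers point towards head, body leans to handle end
    return x,u
def rot(yaw,tilt=0,flip=1):
    x,u=down(yaw,tilt); y=flip*np.cross([0,0,1],u); return np.c_[x,y,np.cross(x,y)]
def rel(p,Rt,st=None):
    st=st or monitor.read_state();R0=R.from_rotvec(st["tcp_rot"]).as_matrix()
    return np.r_[R0.T@(np.array(p)-st["tool_pos"]),R.from_matrix(R0.T@Rt).as_rotvec()]
E
python3 - <<'E'
from h import *
st=monitor.read_state();R0=R.from_rotvec(st["tcp_rot"]).as_matrix();print(R0, "tool y yaw",np.arctan2(R0[1,1],R0[0,1]),"tool z yaw",np.arctan2(R0[1,2],R0[0,2]))
b=lambda *P:(np.array(P)+.5)/2.5-.5+[240,155]
c=lambda *P:(np.array(P)+.5)/4-.5+[150,140]
print("cap",onz("side",b((398,357)),.09),onz("scene",c((74,83)),.09))
for f in(1,-1):
  print(f,rot(1.75,0,f)); 
  for yw in(1.75,-.473):
    Rt=rot(yw,0,f);print(yw,"y",np.arctan2(Rt[1,1],Rt[0,1]),"z",np.arctan2(Rt[1,2],Rt[0,2]))
E
```

```text
[[-0.0008  0.4239  0.9057]
 [-0.0016  0.9057 -0.4239]
 [-1.     -0.0018 -0.    ]] tool y yaw 1.1330346150138795 tool z yaw -0.4377617913065195
cap [[ 0.5738 -0.3326  0.09  ]] [[ 0.5695 -0.335   0.09  ]]
1 [[ 0.     -0.984  -0.1782]
 [ 0.     -0.1782  0.984 ]
 [-1.      0.      0.    ]]
1.75 y -2.9623889803846897 z 1.75
-0.473 y 1.0977963267948967 z -0.473
-1 [[ 0.      0.984   0.1782]
 [ 0.      0.1782 -0.984 ]
 [-1.     -0.      0.    ]]
1.75 y 0.17920367320510336 z -1.3915926535897933
-0.473 y -2.0437963267948964 z 2.6685926535897933
```

Run:
```python
from h import *
print(rel([.47,.12,.33],rot(1.0,0,-1)))
```

```text
[-0.0991 -0.3667  0.3748  1.7038  0.0015  0.0014]
```

>>> jog_arm([
  [-0.1,-0.18,0.19,0.5,0,0,70],
  [-0.1,-0.18,0.19,0.5,0,0,70],
  [-0.1,-0.18,0.19,0.5,0,0,70],
  [-0.1,-0.18,0.19,0.5,0,0,70],
  [-0.1,-0.367,0.375,0.95,0,0,70],
  [-0.1,-0.367,0.375,0.95,0,0,70],
  [-0.1,-0.367,0.375,0.95,0,0,70],
  [-0.1,-0.367,0.375,0.95,0,0,70],
  [-0.1,-0.367,0.375,0.95,0,0,70],
  [-0.1,-0.367,0.375,0.95,0,0,70],
  [-0.1,-0.367,0.375,0.95,0,0,70],
  [-0.1,-0.367,0.375,0.95,0,0,70],
  [-0.1,-0.367,0.375,0.95,0,0,70],
], force=110)

```text
time: 1.45
tool_pos: [0.47, 0.1189, 0.3306]
tcp_rot: [1.074, 1.289, -1.077]
wrist_force: [0.2, 0.8, 0.1]
width: 0.697
```

Run:
```python
from h import *
s=monitor.read_state();print(s["q"],s["tool_pos"])
Rt=rot(1.75,.2,-1)
print(rel(np.array([.513,-.408,.012])+Rt[:,0]*(-.13),Rt))
```

```text
[ 0.197  -0.1486  1.8583 -0.0008  1.4334  0.0168] [0.47   0.1189 0.3306]
[ 0.1918 -0.0519  0.5517  0.0009  0.2008  0.0017]
```

>>> jog_arm([
  [0.19,-0.052,0.552,0,0.2,0,60],
  [0.19,-0.052,0.552,0,0.2,0,60],
  [0.19,-0.052,0.552,0,0.2,0,60],
  [0.19,-0.052,0.552,0,0.2,0,60],
  [0.19,-0.052,0.552,0,0.2,0,60],
  [0.19,-0.052,0.552,0,0.2,0,60],
  [0.19,-0.052,0.552,0,0.2,0,60],
  [0.19,-0.052,0.552,0,0.2,0,60],
  [0.19,-0.052,0.552,0,0.2,0,60],
  [0.19,-0.052,0.552,0,0.2,0,60],
  [0.19,-0.052,0.552,0,0.2,0,60],
  [0.19,-0.052,0.552,0,0.2,0,60],
  [0.19,-0.052,0.552,0,0.2,0,60],
  [0.19,-0.052,0.552,0,0.2,0,60],
  [0.19,-0.052,0.552,0,0.2,0,60],
])

```text
time: 2.95
tool_pos: [0.5185, -0.4316, 0.1412]
tcp_rot: [1.205, 1.449, -0.986]
wrist_force: [-0.6, 0.7, -0.1]
width: 0.601
```

Run:
```python
from h import *
s=monitor.read_state();print(s["q"],s["tool_pos"],s["tcp_rot"].tolist())
cv2.imwrite("pics/d.png",imaging.read_camera("wrist"))
```

```text
[-0.7886  0.431   1.5654  0.1151  1.3137 -1.0093] [ 0.5185 -0.4316  0.1412] [1.204564774373969, 1.44855200313118, -0.9864631483296371]
```

View pics/d.png

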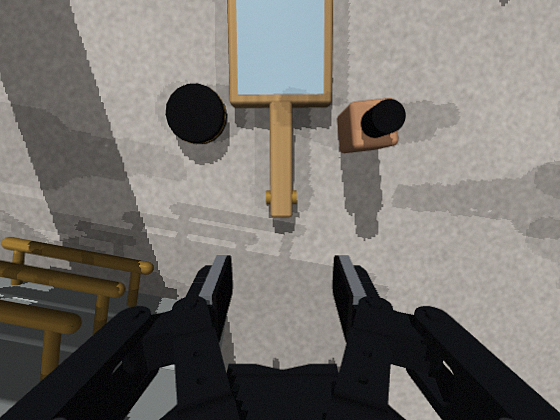

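The wrist view shows the studs at (268,197) and (295,197) and the handle end at (281,215). The bottle is clear on the right, and the drawer handles of a cabinet appear lower left. I'll check the clearance to those.

Run:
```python
from h import *
st=monitor.read_state()
S=onz("wrist",[(268,197),(295,197)],.012);print("studs",S,S.mean(0),np.linalg.norm(S[0]-S[1]))
E=onz("wrist",[(271,215),(291,215),(231,96),(331,95)],.02);print("end,head edge",E)
print("cap",onz("wrist",[(382,117)],.09))
d=E[2:].mean(0)-E[:2].mean(0);print(np.arctan2(d[1],d[0]),np.linalg.norm(d))
for z in(0,.05,.1,.15):print(z,onz("wrist",[(148,267),(120,290),(70,320)],z)[:,:2].tolist(), onz("side",[(405,405),(395,415)],z)[:,:2].tolist(),onz("scene",[(212,82),(210,98),(205,118)],z)[:,:2].tolist())
g=S.mean(0)
for tl in(.15,):
  Rt=rot(1.75,tl,-1); print(rel(np.r_[g[:2],0]+np.array([0,0,.012])-Rt[:,0]*(-.009),Rt))
  print((np.r_[g[:2],0]+np.array([0,0,.012])+Rt[:,0]*(.009)))
```

```text
studs [[ 0.5012 -0.4094  0.012 ]
 [ 0.5258 -0.4049  0.012 ]] [ 0.5135 -0.4071  0.012 ] 0.025012139454364923
end,head edge [[ 0.507  -0.4242  0.02  ]
 [ 0.5248 -0.421   0.02  ]
 [ 0.4544 -0.3277  0.02  ]
 [ 0.5396 -0.3112  0.02  ]]
cap [[ 0.5677 -0.3366  0.09  ]]
1.7521723466831385 0.10484657483638768
0 [[0.39556943909025766, -0.5009514623925253], [0.3706890659879748, -0.5299379465958098], [0.3234909583035757, -0.5715064405525605]] [[0.4649279279909547, -0.4686327640035177], [0.4371375194817195, -0.46959257223141915]] [[0.04579870666282426, -0.7519527712391939], [0.14553022505247415, -0.6537818336796314], [0.2585170169165413, -0.5548173414450446]]
0.05 [[0.4146849179986582, -0.4810015196043341], [0.39398052405233813, -0.5051228455023176], [0.35470425552528084, -0.5397143876426893]] [[0.445055016821034, -0.47480479229348316], [0.4187778836753313, -0.475712335937202]] [[0.11687806160648329, -0.6673525388132356], [0.20944605984403564, -0.5762330279331574], [0.3143172311549607, -0.4843769618602457]]
0.1 [[0.43380039690705874, -0.46105157681614284], [0.41727198211670147, -0.48030774440882523], [0.385917552746986, -0.5079223347328181]] [[0.42518210565111336, -0.48097682058344865], [0.4004182478689432, -0.4818320996429849]] [[0.1879574165501421, -0.5827523063872776], [0.2733618946355969, -0.4986842221866836], [0.37011744539338, -0.41393658227544694]]
0.15 [[0.4529158758154593, -0.44110163402795166], [0.4405634401810648, -0.4554926433153329], [0.4171308499686912, -0.476130281822947]] [[0.4053091944811926, -0.48714884887341414], [0.3820586120625551, -0.48795186334876783]] [[0.2590367714938012, -0.49815207396131944], [0.3372777294271583, -0.4211354164402096], [0.4259176596317995, -0.34349620269064796]]
[ 0.1412 -0.0003  0.0015  0.003  -0.0493  0.0016]
[ 0.5133 -0.4058  0.0031]
```

>>> jog_arm([
  [0.04,0,0.001,0,-0.05,0,60],
  [0.08,0,0.001,0,-0.05,0,60],
  [0.11,0,0.001,0,-0.05,0,60],
  [0.13,0,0.001,0,-0.05,0,60],
  [0.14,0,0.0015,0,-0.05,0,60],
  [0.14,0,0.0015,0,-0.05,0,60],
  [0.14,0,0.0015,0,-0.05,0,60],
  [0.14,0,0.0015,0,-0.05,0,60],
])

```text
time: 3.8
tool_pos: [0.5151, -0.4071, 0.0064]
tcp_rot: [1.17, 1.405, -1.009]
wrist_force: [0.4, -0.5, 0.5]
width: 0.601
```

>>> jog_arm([
  [0,0,0,0,0,0,40],
  [0,0,0,0,0,0,35],
  [0,0,0,0,0,0,30],
  [0,0,0,0,0,0,20],
  [0,0,0,0,0,0,10],
  [0,0,0,0,0,0,0],
  [0,0,0,0,0,0,0],
  [0,0,0,0,0,0,0],
  [0,0,0,0,0,0,0],
], force=110)

```text
time: 4.7
tool_pos: [0.5159, -0.4082, 0.0084]
tcp_rot: [1.17, 1.402, -1.009]
wrist_force: [-1.2, -0.4, 7.8]
width: 0.279
```

>>> jog_arm([
  [-0.005,0,-0.001,0,0,0,0],
  [-0.012,0,-0.002,0,0,0,0],
  [-0.022,0,-0.003,0,0,0,0],
  [-0.034,0,-0.005,0,0,0,0],
  [-0.05,0,-0.007,0,0,0,0],
  [-0.05,0,-0.007,0,0,0,0],
])

```text
time: 5.3
tool_pos: [0.5177, -0.4103, 0.0627]
tcp_rot: [1.169, 1.396, -1.008]
wrist_force: [1.0, -0.3, -1.6]
width: 0.281
```

Run:
```python
from h import *
s=monitor.read_state();print(s["width"],s["wrist_force"])
cv2.imwrite("pics/e.png",np.hstack([cv2.resize(imaging.read_camera("wrist"),(400,300)),cv2.resize(imaging.read_camera("side")[235:415,280:520],(400,300))]))
```

```text
0.2807677365466219 [ 0.9673 -0.334  -1.6185]
```

View pics/e.png

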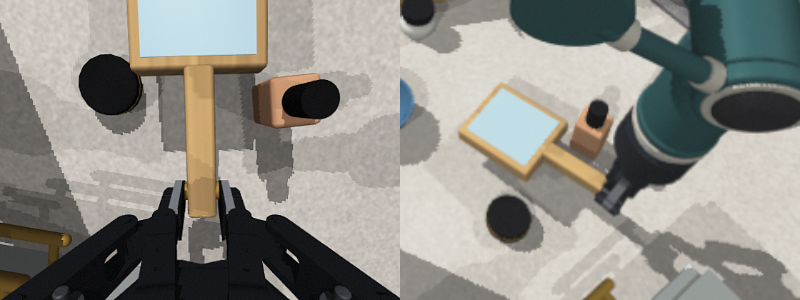

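The mirror is held level at the studs and clear of the table. I'll raise it further and straighten the tool.

>>> jog_arm([
  [-0.025,0,-0.004,0,0,0,0],
  [-0.05,0,-0.008,0,0,0,0],
  [-0.08,0,-0.012,0,0,0,0],
  [-0.11,0,-0.016,0,0,0,0],
  [-0.14,0,-0.021,0,-0.03,0,0],
  [-0.17,0,-0.026,0,-0.06,0,0],
  [-0.2,0,-0.03,0,-0.09,0,0],
  [-0.23,0,-0.035,0,-0.12,0,0],
  [-0.26,0,-0.04,0,-0.14,0,0],
  [-0.28,0,-0.042,0,-0.145,0,0],
  [-0.295,0,-0.045,0,-0.145,0,0],
  [-0.295,0,-0.045,0,-0.145,0,0],
])

```text
time: 6.6
tool_pos: [0.5155, -0.4071, 0.3616]
tcp_rot: [1.073, 1.281, -1.071]
wrist_force: [-0.1, 0.5, -2.6]
width: 0.273
```

>>> jog_arm([
  [0,0,0,0,0,0,0],
  [0,0,0,0,0,0,0],
  [0,0,0,0,0,0,0],
  [0,0,0,0,0,0,0],
  [0,0,0,0,0,0,0],
  [0,0,0,0,0,0,0],
  [0,0,0,0,0,0,0],
  [0,0,0,0,0,0,0],
], force=30)

```text
time: 7.4
tool_pos: [0.5155, -0.4071, 0.3616]
tcp_rot: [1.073, 1.281, -1.071]
wrist_force: [-0.1, 0.0, -3.0]
width: 0.278
```

Run:
```python
from h import *
s=monitor.read_state();print(s["width"],s["wrist_force"],s["torque"],s["tool_pos"])
cv2.imwrite("pics/f.png",np.hstack([cv2.resize(imaging.read_camera("wrist"),(400,300)),cv2.resize(imaging.read_camera("scene")[30:240,100:380],(400,300))]))
```

```text
0.2781993481064589 [-0.1051  0.0044 -2.9684] [-0.3421 -0.0352  0.0099] [ 0.5155 -0.4071  0.3616]
```

View pics/f.png

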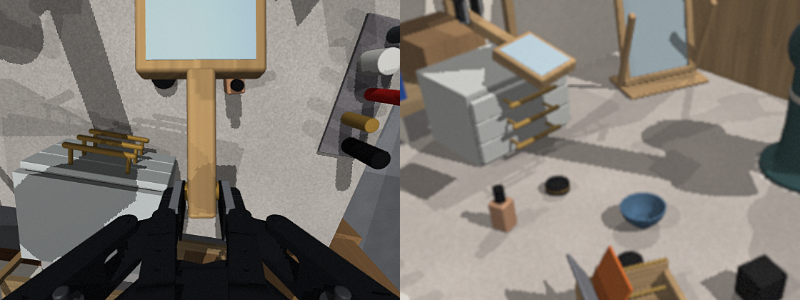

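>>> jog_arm([
  [0,0,0,0,0,0,0],
  [0,0,0,0,0,0,0],
  [0,0,0,0,0,0,0],
  [0,0,0,0,0,0,0],
  [0,0,0,0,0,0,0],
], force=20)

```text
time: 8.0
tool_pos: [0.5155, -0.4071, 0.3617]
tcp_rot: [1.073, 1.281, -1.071]
wrist_force: [-0.5, -0.1, -2.9]
width: 0.278
```

Run:
```python
from h import *
s=monitor.read_state();print(s["width"],s["wrist_force"],s["torque"],s["tool_pos"])
```

```text
0.27823035498367327 [-0.5167 -0.0784 -2.921 ] [-0.3572 -0.0503 -0.0183] [ 0.5155 -0.4071  0.3617]
```

>>> jog_arm([
  [0,0,0,0,0,0,26],
  [0,0,0,0,0,0,26],
  [0,0,0,0,0,0,27],
  [0,0,0,0,0,0,27],
  [0,0,0,0,0,0,27.5],
  [0,0,0,0,0,0,27.5],
], force=20)

```text
time: 8.6
tool_pos: [0.5155, -0.4071, 0.3617]
tcp_rot: [1.073, 1.281, -1.071]
wrist_force: [0.4, -0.3, -3.0]
width: 0.281
```

Run:
```python
from h import *
s=monitor.read_state();print(s["width"],s["wrist_force"],s["torque"],s["tool_pos"])
```

```text
0.2806306659197709 [ 0.4057 -0.3059 -2.953 ] [-0.3551 -0.0509 -0.0044] [ 0.5155 -0.4071  0.3617]
```

Width responds slightly. I'll continue in 0.3 to 0.5 % steps.

>>> jog_arm([
  [0,0,0,0,0,0,27.8],
  [0,0,0,0,0,0,27.8],
  [0,0,0,0,0,0,28.1],
  [0,0,0,0,0,0,28.1],
  [0,0,0,0,0,0,28.1],
], force=20)

```text
time: 9.1
tool_pos: [0.5155, -0.4071, 0.3617]
tcp_rot: [1.073, 1.281, -1.071]
wrist_force: [0.2, 0.3, -2.8]
width: 0.279
```

Run:
```python
from h import *
s=monitor.read_state();print(s["width"],s["wrist_force"],s["torque"],s["tool_pos"])
```

```text
0.279317134993551 [ 0.2312  0.2624 -2.808 ] [-0.3174 -0.1002  0.032 ] [ 0.5155 -0.4071  0.3617]
```

>>> jog_arm([
  [0,0,0,0,0,0,28.4],
  [0,0,0,0,0,0,28.4],
  [0,0,0,0,0,0,28.7],
  [0,0,0,0,0,0,28.7],
  [0,0,0,0,0,0,28.7],
], force=20)

```text
time: 9.6
tool_pos: [0.5155, -0.4071, 0.3617]
tcp_rot: [1.073, 1.281, -1.071]
wrist_force: [0.6, 0.1, -2.9]
width: 0.29
```

Run:
```python
from h import *
s=monitor.read_state();print(s["width"],s["wrist_force"],s["torque"],s["tool_pos"])
```

```text
0.2902701776695071 [ 0.5636  0.1498 -2.8954] [-0.3298 -0.0053  0.0199] [ 0.5155 -0.4071  0.3617]
```

>>> jog_arm([
  [0,0,0,0,0,0,29],
  [0,0,0,0,0,0,29],
  [0,0,0,0,0,0,29.3],
  [0,0,0,0,0,0,29.3],
  [0,0,0,0,0,0,29.3],
], force=20)

```text
time: 10.1
tool_pos: [0.5155, -0.4071, 0.3615]
tcp_rot: [1.073, 1.281, -1.071]
wrist_force: [0.3, -0.8, -2.4]
width: 0.294
```

Run:
```python
from h import *
s=monitor.read_state();print(s["width"],s["wrist_force"],s["torque"],s["tool_pos"])
```

```text
0.2939981374723874 [ 0.2936 -0.7584 -2.4351] [-0.3179 -0.2167 -0.0793] [ 0.5155 -0.4071  0.3615]
```

>>> jog_arm([
  [0,0,0,0,0,0,29.4],
  [0,0,0,0,0,0,29.4],
  [0,0,0,0,0,0,29.4],
  [0,0,0,0,0,0,29.4],
], force=20)

```text
time: 10.5
tool_pos: [0.5155, -0.407, 0.3615]
tcp_rot: [1.073, 1.281, -1.071]
wrist_force: [0.6, -0.7, -1.5]
width: 0.296
```

Run:
```python
from h import *
s=monitor.read_state();print(s["width"],s["wrist_force"],s["torque"],s["tool_pos"])
cv2.imwrite("pics/g.png",np.hstack([cv2.resize(imaging.read_camera("wrist"),(400,300)),cv2.resize(imaging.read_camera("scene")[30:240,100:380],(400,300))]))
```

```text
0.2964324299047494 [ 0.6443 -0.6906 -1.471 ] [-0.1931 -0.0619 -0.0186] [ 0.5155 -0.407   0.3615]
```

View pics/g.png

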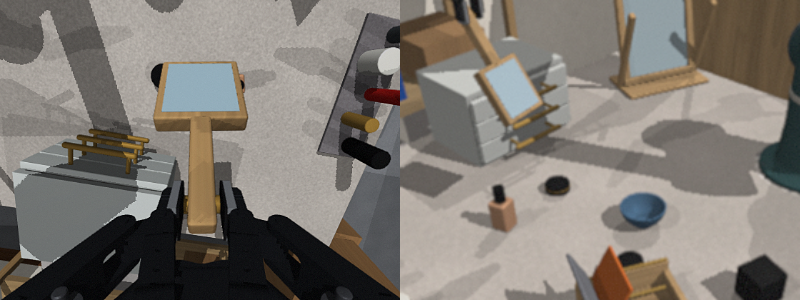

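The picture shows the head swinging down, about 40° below level, and still moving. I'll hold this opening to let it finish.

>>> jog_arm([
  [0,0,0,0,0,0,29.4],
  [0,0,0,0,0,0,29.4],
  [0,0,0,0,0,0,29.4],
  [0,0,0,0,0,0,29.4],
  [0,0,0,0,0,0,29.4],
], force=20)

```text
time: 11.1
tool_pos: [0.5155, -0.4071, 0.3615]
tcp_rot: [1.073, 1.281, -1.071]
wrist_force: [0.6, -1.5, -3.2]
width: 0.298
```

Run:
```python
from h import *
s=monitor.read_state();print(s["width"],s["wrist_force"],s["torque"],s["tool_pos"])
```

```text
0.29833957183742515 [ 0.5597 -1.5025 -3.1687] [-0.1328 -0.0113 -0.0179] [ 0.5155 -0.4071  0.3615]
```

>>> jog_arm([
  [0,0,0,0,0,0,29.4],
  [0,0,0,0,0,0,29.4],
  [0,0,0,0,0,0,29.4],
  [0,0,0,0,0,0,29.4],
  [0,0,0,0,0,0,29.4],
  [0,0,0,0,0,0,29.4],
], force=20)

```text
time: 11.7
tool_pos: [0.5155, -0.4071, 0.3615]
tcp_rot: [1.073, 1.281, -1.071]
wrist_force: [-0.4, 0.7, -2.9]
width: 0.297
```

Run:
```python
from h import *
s=monitor.read_state();print(s["width"],s["wrist_force"],s["torque"],s["tool_pos"])
cv2.imwrite("pics/i.png",np.hstack([cv2.resize(imaging.read_camera("wrist"),(400,300)),cv2.resize(imaging.read_camera("scene")[0:210,100:380],(400,300))]))
```

```text
0.29701918270820094 [-0.3633  0.6832 -2.9489] [-0.185  -0.0308 -0.001 ] [ 0.5155 -0.4071  0.3615]
```

View pics/i.png

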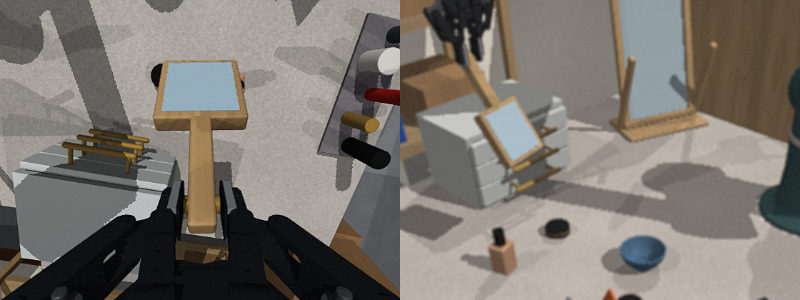

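It is held about 60° down, judging by the torque and picture. I'll ease a little more and go by torque from here.

>>> jog_arm([
  [0,0,0,0,0,0,29.6],
  [0,0,0,0,0,0,29.6],
  [0,0,0,0,0,0,29.6],
  [0,0,0,0,0,0,29.6],
], force=20)

```text
time: 12.2
tool_pos: [0.5155, -0.4071, 0.3616]
tcp_rot: [1.073, 1.281, -1.071]
wrist_force: [-0.1, -0.1, -2.4]
width: 0.299
```

```bash
cat > m.py <<'E'
from h import *
s=monitor.read_state();print(s["width"],s["wrist_force"],s["torque"])
# glass pixel blob in wrist image: rows of pale blue
im=imaging.read_camera("wrist").astype(int);b,g,r=im[...,0],im[...,1],im[...,2]
m=((b-r>25)&(b>120)).astype(np.uint8);m[:, :180]=0;m[:,380:]=0
n,l,st,c=cv2.connectedComponentsWithStats(m);i=1+np.argmax(st[1:,4]) if n>1 else 0;print(st[i],c[i])
E
python3 m.py
```

```text
0.29871904992438586 [-0.081  -0.0894 -2.4478] [-0.1773 -0.0132 -0.0302]
[ 226   87  110   69 6581] [279.9149 122.2512]
```

>>> jog_arm([
  [0,0,0,0,0,0,29.8],
  [0,0,0,0,0,0,29.8],
  [0,0,0,0,0,0,30],
  [0,0,0,0,0,0,30],
  [0,0,0,0,0,0,30],
], force=20)

```text
time: 12.75
tool_pos: [0.5155, -0.4071, 0.3615]
tcp_rot: [1.073, 1.281, -1.071]
wrist_force: [-0.3, 0.0, -3.0]
width: 0.304
```

```bash
python3 m.py
```

```text
0.3037252962313067 [-0.3366  0.0213 -2.9681] [-0.1875  0.0167 -0.0293]
[ 226   87  110   69 6589] [279.8998 122.2871]
```

>>> jog_arm([
  [0,0,0,0,0,0,30.2],
  [0,0,0,0,0,0,30.2],
  [0,0,0,0,0,0,30.4],
  [0,0,0,0,0,0,30.4],
  [0,0,0,0,0,0,30.4],
], force=20)

```text
time: 13.3
tool_pos: [0.5155, -0.4071, 0.3616]
tcp_rot: [1.073, 1.281, -1.071]
wrist_force: [0.3, 0.2, -3.3]
width: 0.302
```

```bash
python3 m.py
```

```text
0.301954871546948 [ 0.3055  0.1929 -3.2581] [-0.1477 -0.0155  0.0245]
[ 229  106  105   59 5561] [280.841  136.1881]
```

>>> jog_arm([
  [0,0,0,0,0,0,30.5],
  [0,0,0,0,0,0,30.5],
  [0,0,0,0,0,0,30.6],
  [0,0,0,0,0,0,30.6],
  [0,0,0,0,0,0,30.6],
], force=20)

```text
time: 13.85
tool_pos: [0.5155, -0.4071, 0.3615]
tcp_rot: [1.073, 1.281, -1.071]
wrist_force: [0.3, 1.3, -1.7]
width: 0.306
```

```bash
python3 m.py
```

```text
0.3058154036272643 [ 0.3448  1.3427 -1.6822] [-0.1556 -0.0217  0.0041]
[ 230  113  104   57 5090] [280.998  142.1369]
```

>>> jog_arm([
  [0,0,0,0,0,0,30.8],
  [0,0,0,0,0,0,30.8],
  [0,0,0,0,0,0,31],
  [0,0,0,0,0,0,31],
  [0,0,0,0,0,0,31],
], force=20)

```text
time: 14.4
tool_pos: [0.5155, -0.4071, 0.3615]
tcp_rot: [1.073, 1.281, -1.071]
wrist_force: [0.3, 0.4, -2.9]
width: 0.312
```

```bash
cat >> m.py <<'E'
def ang(px=-.006):
    p=imaging.camera_params("wrist");k,d=K(p);Ti=np.linalg.inv(p["T_tool_cam"]);out=[]
    H=np.deg2rad(np.arange(-10,100,1.))
    for h in H: # h: mirror +x from level(0) to along tool x (90deg); level direction = tool -z
        ax=np.array([np.sin(h),0,-np.cos(h)]);n=np.array([-np.cos(h),0,-np.sin(h)])
        P=np.array([px,0,0])+.132*ax+.008*n
        out.append(cv2.projectPoints(P.reshape(1,1,3),cv2.Rodrigues(Ti[:3,:3])[0],Ti[:3,3],k,d)[0][0,0])
    return np.rad2deg(H),np.array(out)
H,o=ang();j=np.argsort(o[:,1]);print("angle below tool-level",np.interp(c[i][1],o[j,1],H[j]))
E
python3 m.py
```

```text
0.31185711295413443 [ 0.2708  0.3586 -2.8814] [-0.0556  0.0001  0.0107]
[ 232  135  100   47 4164] [281.2325 159.0387]
angle below tool-level 77.69567569463904
```

78° now, so 12° off plumb. One more small ease, then tighten.

>>> jog_arm([
  [0,0,0,0,0,0,31],
  [0,0,0,0,0,0,31],
  [0,0,0,0,0,0,31.15],
  [0,0,0,0,0,0,31.15],
  [0,0,0,0,0,0,31.15],
], force=20)

```text
time: 14.95
tool_pos: [0.5155, -0.4072, 0.3616]
tcp_rot: [1.073, 1.281, -1.071]
wrist_force: [-0.8, -0.7, -2.6]
width: 0.312
```

```bash
python3 m.py
```

```text
0.3124701849573244 [-0.8227 -0.6505 -2.5567] [-0.0363  0.059   0.0321]
[ 232  134  100   48 4170] [281.2703 158.023 ]
angle below tool-level 77.2839084156399
```

>>> jog_arm([
  [0,0,0,0,0,0,29],
  [0,0,0,0,0,0,25],
  [0,0,0,0,0,0,15],
  [0,0,0,0,0,0,0],
  [0,0,0,0,0,0,0],
  [0,0,0,0,0,0,0],
], force=100)

```text
time: 15.6
tool_pos: [0.5155, -0.4071, 0.3615]
tcp_rot: [1.073, 1.281, -1.071]
wrist_force: [0.5, 0.1, -3.4]
width: 0.277
```

```bash
cat >> m.py <<'E'
M=((b-r>25)&(b>120)&(l==i)).astype(np.uint8)
q=cv2.minAreaRect(np.argwhere(M)[:,::-1].astype(np.float32));print(q)
E
python3 m.py
python3 - <<'E'
from h import *
# place waypoint: yaw -0.473, above rack with grip height 0.40
F=np.array([.585,.012,0]);a=-.473;RR=np.array([[np.cos(a),-np.sin(a),0],[np.sin(a),np.cos(a),0],[0,0,1]])
g=F+RR@[.052,0,.40]
Rt=rot(a,-.2,-1);print(g,rel(g+.006*Rt[:,0],Rt),rel(g+.006*Rt[:,0],rot(a,0,-1)))
E
```

```text
0.27668993880444054 [ 0.4843  0.1423 -3.4224] [-0.0516 -0.0217  0.039 ]
[ 232  134  100   48 4110] [281.0326 158.6946]
angle below tool-level 77.55619532037122
((281.5, 157.5), (99.0, 47.0), 0.0)
[ 0.6313 -0.0117  0.4   ] [-0.0336  0.185  -0.3684  2.2166 -0.1137 -0.2331] [-0.0336  0.185  -0.3684  2.2264 -0.0041 -0.0106]
```

Gripped firmly, 12° off plumb, which the tool tilt can correct. I'll carry it to above the rack, turning −2.2 rad.

>>> jog_arm([
  [-0.004,0.01,-0.02,0.08,0,0,0],
  [-0.006,0.025,-0.045,0.2,0,0,0],
  [-0.008,0.037,-0.075,0.34,0,0,0],
  [-0.01,0.049,-0.1,0.48,0,0,0],
  [-0.012,0.062,-0.125,0.62,0,0,0],
  [-0.014,0.075,-0.15,0.76,0,0,0],
  [-0.016,0.087,-0.175,0.9,0,0,0],
  [-0.018,0.1,-0.2,1.04,0,0,0],
  [-0.02,0.112,-0.225,1.18,0,0,0],
  [-0.022,0.125,-0.25,1.32,0,0,0],
  [-0.024,0.137,-0.275,1.46,0,0,0],
  [-0.026,0.15,-0.3,1.6,0,0,0],
  [-0.028,0.16,-0.32,1.74,0,0,0],
  [-0.03,0.17,-0.34,1.88,0,0,0],
  [-0.032,0.178,-0.355,2.0,0,0,0],
  [-0.034,0.182,-0.363,2.1,0,0,0],
  [-0.034,0.185,-0.368,2.18,0,0,0],
  [-0.034,0.185,-0.368,2.22,0,0,0],
  [-0.034,0.185,-0.368,2.22,0,0,0],
  [-0.034,0.185,-0.368,2.22,0,0,0],
], force=100)

```text
time: 17.65
tool_pos: [0.6302, -0.0115, 0.3944]
tcp_rot: [-1.972, 0.469, 1.955]
wrist_force: [-0.4, 0.1, -3.2]
width: 0.277
```

```bash
python3 m.py
python3 - <<'E'
from h import *
s=monitor.read_state();print(s["q"],s["tcp_rot"].tolist())
F=np.array([.585,.012,0]);a=-.473
g=F+[.052*np.cos(a),.052*np.sin(a),.40]
Rt=rot(a,-.2,-1);print(rel(g+.006*Rt[:,0],Rt))
E
```

```text
0.2771810690074111 [-0.3799  0.1    -3.1647] [0.0157 0.1098 0.0354]
[317 181   5   1   5] [319. 181.]
angle below tool-level 86.35972441107172
((319.0, 181.0), (4.0, 0.0), 180.0)
[-0.0555  0.1199  1.4801 -0.0044  1.5337  1.9814] [-1.971758367297974, 0.4687953755093944, 1.9547572607235717]
[ 0.0003 -0.0004  0.0002  0.007  -0.2089 -0.0016]
```

>>> jog_arm([
  [0,0,0,0,-0.1,0,0],
  [0,0,0,0,-0.2,0,0],
  [0,0,0,0,-0.2,0,0],
  [0,0,0,0,-0.2,0,0],
])

```text
time: 18.1
tool_pos: [0.6308, -0.0122, 0.3935]
tcp_rot: [-1.752, 0.418, 2.123]
wrist_force: [0.1, -0.7, -2.3]
width: 0.277
```

Run:
```python
from h import *
s=monitor.read_state();print(s["tool_pos"],s["tcp_rot"].tolist(),s["wrist_force"])
w=imaging.read_camera("wrist");c=imaging.read_camera("scene");d=imaging.read_camera("side")
for n,i in(("w",w),("c",c),("d",d)):cv2.imwrite(f"pics/j_{n}.png",i)
top=cv2.resize(w,(400,300))
right=cv2.resize(c[100:310,180:460],(400,300))
bot=cv2.resize(d[60:270,150:430],(400,300)); z=cv2.resize(w[20:230,140:420],(400,300))
cv2.imwrite("pics/j.png",np.vstack([np.hstack([top,right]),np.hstack([z,bot])]))
```

```text
[ 0.6308 -0.0122  0.3935] [-1.752364530497261, 0.4179096737950693, 2.122728868256531] [ 0.1032 -0.7417 -2.3463]
```

View pics/j.png

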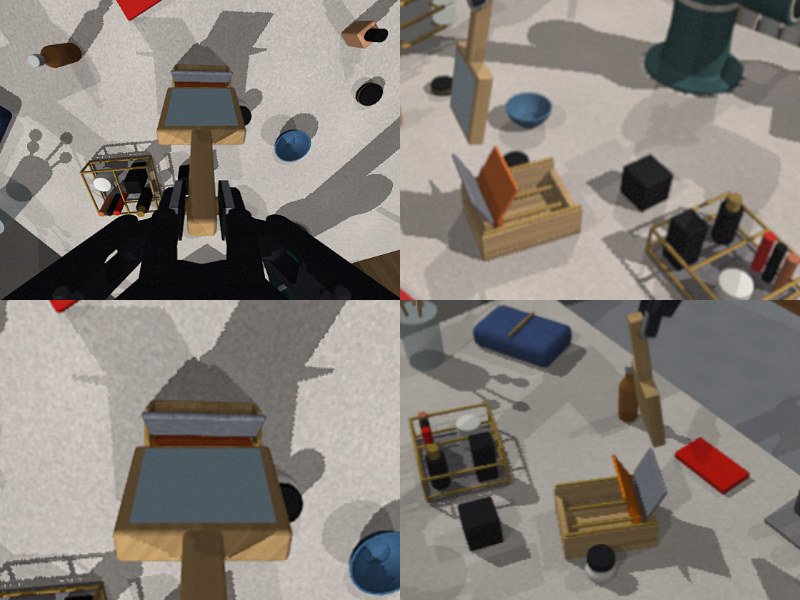

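The mirror hangs glass outward over the rack. In the wrist zoom the glass spans rows 447–523 (crop pixels) and the top edge of the felt runs from (146,413) to (262,415). I'll compute the mirror's lean and the rack centre line from these.

Run:
```python
from h import *
from scipy.optimize import least_squares
st={"tool_pos":np.array([.6308,-.0122,.3935]),"tcp_rot":np.array([-1.752364530497261, 0.4179096737950693, 2.122728868256531])}
T=R.from_rotvec(st["tcp_rot"]).as_matrix();print("tool x",T[:,0])
z=lambda *P:(np.array(P,float)-[0,300])*.7+[140,20]
sc=lambda *P:np.array(P,float)-[400,0] if 0 else (np.array(P,float)-[400,0])*.7+[180,100]
sd=lambda *P:(np.array(P,float)-[400,300])*.7+[150,60]
# mirror: local pts rel to grip: (x,y,z)
def mp(h,px,L,pz=0):
    ax=np.array([np.sin(h),0,-np.cos(h)]);n=np.array([-np.cos(h),0,-np.sin(h)]);yv=np.cross(n,ax)
    P=np.array([px,0,pz])+np.array(L)@np.array([ax,yv,n]);return P@T.T+st["tool_pos"]
# head corners: x .082..182, y +-.045, z -.012..+.008
W=z((117,522),(291,525)); Lw=[(.082,-.045,.008),(.082,.045,.008)]
Wt=z((137,447),(272,447))
S=sd((653,446),(664,441)); 
def r(p):
    h,px=p; out=[]
    m=proj("wrist",mp(h,px,[(.082,0,.008),(.182,0,.008)]),st)[:,1]; g=z((0,526),(0,445))[:,1]
    out+=list(m-g); return out
f=least_squares(r,[1.3,-.006]);print(np.rad2deg(f.x[0]),f.x[1],f.fun)
for hd in (70,75,80,np.rad2deg(f.x[0])):
  L=[(x,y,zz) for x in(.082,.182) for y in(-.045,.045) for zz in(-.012,.008)]
  P=mp(np.deg2rad(hd),-.006,L); ax=P[4]-P[0]; print(hd,"lean from plumb deg",np.rad2deg(np.arccos(-ax[2]/.1)))
  pp=proj("scene",P); print("scenepanel",((pp-[180,100])/.7+[400,0]).round(0).tolist())
  pp=proj("wrist",P,st); print("wristpanel",((pp-[140,20])/.7+[0,300]).round(0).tolist())
a=-.473;F=np.array([.585,.012])
E=onz("wrist",z((146,413),(262,415)),.128,st);d=E[1]-E[0]
print("felt top",E,np.linalg.norm(d),"normal yaw",np.arctan2(d[1],d[0])+np.pi/2)
u=np.array([np.cos(a),np.sin(a)]);v=np.array([-u[1],u[0]])
print("mid in est rack frame",(E.mean(0)[:2]-F)@u,(E.mean(0)[:2]-F)@v)
E2=onz("wrist",z((142,403),(266,405)),.065,st);print("board",E2,[((e[:2]-F)@u,(e[:2]-F)@v) for e in E2])
```

```text
tool x [-0.1695  0.0838 -0.982 ]
71.29682148616045 -0.015603391598209216 [-0. -0.]
70 lean from plumb deg 9.100823793496893
scenepanel [[464.0, 40.0], [449.0, 41.0], [487.0, 78.0], [471.0, 79.0], [459.0, 105.0], [444.0, 106.0], [479.0, 145.0], [464.0, 147.0]]
wristpanel [[291.0, 552.0], [296.0, 518.0], [115.0, 552.0], [110.0, 519.0], [268.0, 466.0], [271.0, 438.0], [138.0, 466.0], [135.0, 439.0]]
75 lean from plumb deg 4.101274390221423
scenepanel [[470.0, 39.0], [455.0, 41.0], [493.0, 76.0], [477.0, 79.0], [470.0, 103.0], [456.0, 105.0], [491.0, 142.0], [476.0, 145.0]]
wristpanel [[289.0, 564.0], [294.0, 530.0], [117.0, 564.0], [112.0, 531.0], [266.0, 488.0], [269.0, 461.0], [140.0, 488.0], [137.0, 461.0]]
80 lean from plumb deg 0.903258222986285
scenepanel [[475.0, 37.0], [460.0, 41.0], [499.0, 74.0], [483.0, 78.0], [481.0, 100.0], [467.0, 103.0], [503.0, 139.0], [488.0, 143.0]]
wristpanel [[288.0, 577.0], [292.0, 543.0], [118.0, 577.0], [114.0, 543.0], [265.0, 509.0], [267.0, 483.0], [141.0, 509.0], [139.0, 483.0]]
71.29682148616045 lean from plumb deg 7.804063932935058
scenepanel [[466.0, 40.0], [451.0, 41.0], [489.0, 77.0], [472.0, 79.0], [461.0, 104.0], [447.0, 106.0], [482.0, 144.0], [467.0, 146.0]]
wristpanel [[290.0, 555.0], [295.0, 522.0], [116.0, 555.0], [111.0, 522.0], [268.0, 472.0], [270.0, 444.0], [138.0, 472.0], [136.0, 444.0]]
felt top [[ 0.6863  0.0135  0.128 ]
 [ 0.6404 -0.0737  0.128 ]] 0.09853656486319347 normal yaw -0.4840480210979461
mid in est rack frame 0.08893739145033766 -0.0017615996769078112
board [[ 0.6899  0.0241  0.065 ]
 [ 0.6337 -0.0832  0.065 ]] [(np.float64(0.08786818816849945), np.float64(0.05853126038683184)), (np.float64(0.08668272790156628), np.float64(-0.06252778988659875))]
```

```bash
cat >> h.py <<'E'
YAW=-.48
def rack():
    a=-.473;u=np.array([np.cos(a),np.sin(a)]);v=np.array([-u[1],u[0]])
    return np.array([.585,.012])+.0035*u-.002*v
def tgt(x,zg,tilt,px=-.005):
    u=np.array([np.cos(YAW),np.sin(YAW)]);Rt=rot(YAW,tilt,-1)
    return rel(np.r_[rack()+u*x,zg]-px*Rt[:,0],Rt)
E
python3 - <<'E'
from h import *
print(tgt(.050,.40,-.32));print(tgt(.050,.20,-.32));print(tgt(.052,.194,-.32))
E
```

```text
[-0.0001  0.002  -0.0013  0.014  -0.1312 -0.004 ]
[ 0.1963  0.002  -0.0388  0.014  -0.1312 -0.004 ]
[ 0.2019  0.002  -0.0419  0.014  -0.1312 -0.004 ]
```

>>> jog_arm([
  [0,0.001,-0.001,0.014,-0.07,-0.004,0],
  [0,0.002,-0.001,0.014,-0.13,-0.004,0],
  [0.02,0.002,-0.005,0.014,-0.13,-0.004,0],
  [0.04,0.002,-0.009,0.014,-0.13,-0.004,0],
  [0.055,0.002,-0.012,0.014,-0.13,-0.004,0],
  [0.065,0.002,-0.014,0.014,-0.13,-0.004,0],
  [0.065,0.002,-0.014,0.014,-0.13,-0.004,0],
  [0.065,0.002,-0.014,0.014,-0.13,-0.004,0],
])

```text
time: 19.05
tool_pos: [0.6304, -0.0137, 0.3297]
tcp_rot: [-1.598, 0.391, 2.208]
wrist_force: [0.1, 0.7, -2.7]
width: 0.275
```

Run:
```python
from h import *
s=monitor.read_state();print(s["tool_pos"],s["tcp_rot"].tolist(),s["wrist_force"],s["torque"])
w=imaging.read_camera("wrist");c=imaging.read_camera("scene");d=imaging.read_camera("side")
for n,i in(("w",w),("c",c),("d",d)):cv2.imwrite(f"pics/k_{n}.png",i)
cv2.imwrite("pics/k.png",np.vstack([np.hstack([cv2.resize(c[90:300,160:440][20:195,20:253],(400,300)),cv2.resize(d[110:260,230:430],(400,300))]),np.hstack([cv2.resize(w[20:230,140:420],(400,300)),cv2.resize(w,(400,300))])]))
```

```text
[ 0.6304 -0.0137  0.3297] [-1.59827817041819, 0.390567309659506, 2.20847735963494] [ 0.0611  0.6736 -2.7252] [-0.1192 -0.2839  0.0125]
```

View pics/k.png

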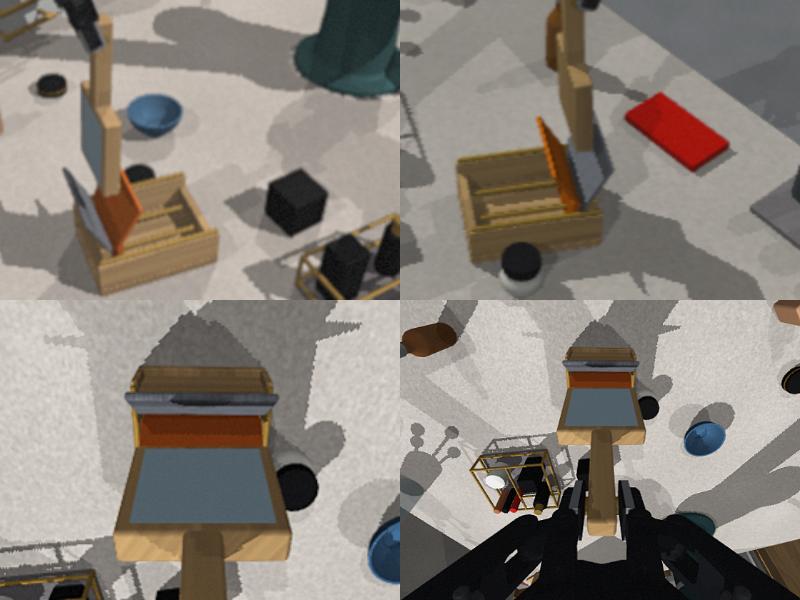

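The mirror hangs over the funnel, between the orange lip and the felt. In the wrist crop the glass, felt and orange plate are all centred near column 203. I'll check x, then lower.

Run:
```python
from h import *
st={"tool_pos":np.array([.6304,-.0137,.3297]),"tcp_rot":np.array([-1.59827817041819, 0.390567309659506, 2.20847735963494])}
z=lambda *P:(np.array(P,float)-[0,300])*.7+[140,20]
u=np.array([np.cos(YAW),np.sin(YAW)]);v=np.array([-u[1],u[0]])
f=lambda P:[[((e[:2]-rack())@u).round(4),((e[:2]-rack())@v).round(4)] for e in P]
print("felt top",f(onz("wrist",z((126,395),(278,397)),.128,st)),"expect .084")
print("board top",f(onz("wrist",z((137,368),(270,368)),.065,st)),"expect .080")
print("mirror bottom glass edge",f(onz("wrist",z((134,447),(273,446)),.3297+.005-.182,st)))
T=R.from_rotvec(st["tcp_rot"]).as_matrix();print("grip",f([st["tool_pos"]-.005*T[:,0]]))
print(tgt(.051,.25,-.32)); print(tgt(.051,.20,-.32))
```

```text
felt top [[np.float64(0.0852), np.float64(0.0528)], [np.float64(0.0838), np.float64(-0.0512)]] expect .084
board top [[np.float64(0.089), np.float64(0.0526)], [np.float64(0.0889), np.float64(-0.053)]] expect .080
mirror bottom glass edge [[np.float64(0.0579), np.float64(0.0467)], [np.float64(0.0585), np.float64(-0.0469)]]
grip [[np.float64(0.0502), np.float64(0.0001)]]
[ 0.0807  0.0003 -0.0268  0.0004 -0.0034  0.0008]
[ 0.1283  0.0003 -0.0423  0.0004 -0.0034  0.0008]
```

>>> jog_arm([
  [0.012,0,-0.004,0,0,0,0],
  [0.026,0,-0.009,0,0,0,0],
  [0.04,0,-0.0135,0,0,0,0],
  [0.054,0,-0.018,0,0,0,0],
  [0.068,0,-0.0225,0,0,0,0],
  [0.081,0,-0.027,0,0,0,0],
  [0.081,0,-0.027,0,0,0,0],
])

```text
time: 19.9
tool_pos: [0.6301, -0.0138, 0.2418]
tcp_rot: [-1.595, 0.391, 2.211]
wrist_force: [-0.2, -0.5, -5.1]
width: 0.276
```

Run:
```python
from h import *
s=monitor.read_state();print(s["tool_pos"],s["wrist_force"],s["torque"]);print(tgt(.051,.20,-.32))
```

```text
[ 0.6301 -0.0138  0.2418] [-0.2009 -0.4913 -5.1026] [-0.1836 -0.2714 -0.1143]
[ 0.0439 -0.0001 -0.0156 -0.0003  0.0004 -0.0006]
```

>>> jog_arm([
  [0.006,0,-0.002,0,0,0,0],
  [0.014,0,-0.005,0,0,0,0],
  [0.022,0,-0.008,0,0,0,0],
  [0.03,0,-0.0105,0,0,0,0],
  [0.036,0,-0.0125,0,0,0,0],
  [0.036,0,-0.0125,0,0,0,0],
])

```text
time: 20.5
tool_pos: [0.63, -0.0141, 0.202]
tcp_rot: [-1.593, 0.392, 2.212]
wrist_force: [0.4, 0.1, -5.3]
width: 0.275
```

Run:
```python
from h import *
s=monitor.read_state();print(s["tool_pos"],s["wrist_force"],s["torque"]);print(tgt(.051,.194,-.32))
```

```text
[ 0.63   -0.0141  0.202 ] [ 0.4413  0.1341 -5.2746] [-0.1596 -0.3523 -0.1365]
[ 0.0118 -0.0004 -0.0049 -0.0006  0.0021 -0.0012]
```

>>> jog_arm([
  [0.002,0,-0.0007,0,0,0,0],
  [0.004,0,-0.0014,0,0,0,0],
  [0.006,0,-0.002,0,0,0,0],
  [0.008,0,-0.0027,0,0,0,0],
  [0.008,0,-0.0027,0,0,0,0],
])

```text
time: 21.0
tool_pos: [0.63, -0.0141, 0.1933]
tcp_rot: [-1.593, 0.392, 2.212]
wrist_force: [-0.1, 0.4, -3.2]
width: 0.272
```

>>> jog_arm([
  [0.001,0,-0.0003,0,0,0,0],
  [0.002,0,-0.0007,0,0,0,0],
  [0.003,0,-0.001,0,0,0,0],
  [0.003,0,-0.001,0,0,0,0],
])

```text
time: 21.4
tool_pos: [0.63, -0.0141, 0.19]
tcp_rot: [-1.593, 0.392, 2.212]
wrist_force: [1.5, -0.1, -2.3]
width: 0.269
```

>>> jog_arm([
  [0.001,0,-0.0003,0,0,0,0],
  [0.002,0,-0.0007,0,0,0,0],
  [0.002,0,-0.0007,0,0,0,0],
])

```text
time: 21.7
tool_pos: [0.63, -0.0141, 0.1876]
tcp_rot: [-1.593, 0.392, 2.212]
wrist_force: [0.5, -0.2, -2.0]
width: 0.277
```

Run:
```python
from h import *
s=monitor.read_state();print(s["tool_pos"],s["wrist_force"],s["torque"])
```

```text
[ 0.63   -0.0141  0.1876] [ 0.5335 -0.2192 -2.0252] [-0.1331 -0.3136 -0.1175]
```

Still little floor contact. I'll continue in small steps.

>>> jog_arm([
  [0.001,0,-0.0003,0,0,0,0],
  [0.002,0,-0.0007,0,0,0,0],
  [0.002,0,-0.0007,0,0,0,0],
])

```text
time: 22.0
tool_pos: [0.6309, -0.014, 0.1873]
tcp_rot: [-1.595, 0.391, 2.21]
wrist_force: [0.9, -0.2, 4.3]
width: 0.274
```

>>> jog_arm([
  [0.001,0,-0.0003,0,0,0,0],
  [0.002,0,-0.0007,0,0,0,0],
  [0.002,0,-0.0007,0,0,0,0],
])

```text
time: 22.3
tool_pos: [0.6317, -0.0141, 0.1872]
tcp_rot: [-1.598, 0.39, 2.208]
wrist_force: [0.1, -0.8, 8.3]
width: 0.277
```

Floor contact came at TCP z 0.187 with about 8 N, where the expected geometry puts it. Now release gently.

>>> jog_arm([
  [-0.0015,0,0.0005,0,0,0,27],
  [-0.0015,0,0.0005,0,0,0,29],
  [-0.0015,0,0.0005,0,0,0,31],
  [-0.0015,0,0.0005,0,0,0,32],
  [-0.0015,0,0.0005,0,0,0,33],
  [-0.0015,0,0.0005,0,0,0,34],
  [-0.0015,0,0.0005,0,0,0,36],
  [-0.0015,0,0.0005,0,0,0,40],
  [-0.0015,0,0.0005,0,0,0,50],
  [-0.0015,0,0.0005,0,0,0,60],
  [-0.0015,0,0.0005,0,0,0,60],
  [-0.0015,0,0.0005,0,0,0,60],
], force=20)

```text
time: 23.5
tool_pos: [0.6317, -0.0141, 0.1888]
tcp_rot: [-1.598, 0.39, 2.208]
wrist_force: [0.1, -0.7, -0.2]
width: 0.601
```

>>> jog_arm([
  [-0.01,0,0,0,0,0,60],
  [-0.03,0,0,0,0,0,60],
  [-0.06,0,0,0,0,0,60],
  [-0.09,0,0,0,0,0,60],
  [-0.12,0,0,0,0,0,60],
  [-0.12,0,0,0,0,0,60],
])

```text
time: 24.1
tool_pos: [0.6679, -0.0324, 0.309]
tcp_rot: [-1.609, 0.389, 2.199]
wrist_force: [0.6, 0.5, 1.3]
width: 0.6
```

Run:
```python
from h import *
s=monitor.read_state();print(s["tool_pos"],s["tcp_rot"].tolist(),s["wrist_force"])
w=imaging.read_camera("wrist");c=imaging.read_camera("scene");d=imaging.read_camera("side")
cv2.imwrite("pics/l.png",np.vstack([np.hstack([cv2.resize(c[120:295,180:413],(400,300)),cv2.resize(d[90:270,210:450],(400,300))]),np.hstack([cv2.resize(w[20:230,140:420],(400,300)),cv2.resize(w,(400,300))])]))
```

```text
[ 0.6679 -0.0324  0.309 ] [-1.6086204973540825, 0.38931090506105265, 2.199015279618508] [0.5696 0.522  1.2562]
```

View pics/l.png

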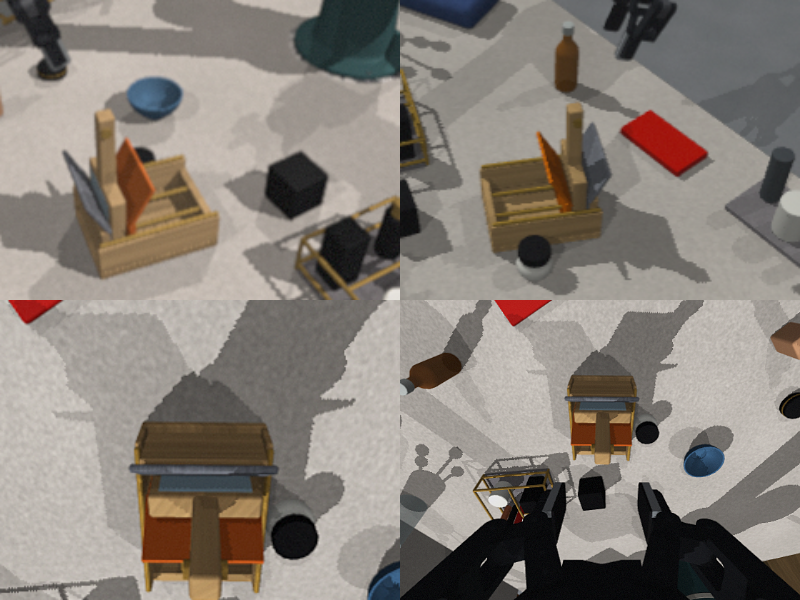

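The mirror stands upright in the rack behind the orange follower. Its handle top is at (105,114) in the scene crop and (573,107) in the side crop. One numeric check of the handle end and head shoulder follows.

Run:
```python
from h import *
u=np.array([np.cos(YAW),np.sin(YAW)]);v=np.array([-u[1],u[0]]);W=lambda x,y,z:np.r_[rack()+x*u+y*v,z]
P=[W(x,y,.212) for x in(.04,.06) for y in(-.01,.01)]+[W(x,y,.112) for x in(.04,.06) for y in(-.045,.045)]
print("scene pred",(((proj("scene",P)-[180,120])/[.5825,.5833])).round(0).tolist())
print("side pred",(((proj("side",P)-[210,90])/.6)+[400,0]).round(0).tolist())
print("wrist pred",((proj("wrist",P)-[140,20])/.7+[0,300]).round(0).tolist())
im=cv2.imread("pics/l.png");cv2.imwrite("pics/l2.png",im)
# wood-colour extents in the scene crop handle column
for y in (112,125,150,175):
  r=im[y,85:130].astype(int);m=np.where((r[:,2]-r[:,0]>40))[0]+85;print("scene",y,m.min() if len(m) else None,m.max() if len(m) else None)
for y in (106,115,130,150,170):
  r=im[y,555:610].astype(int);m=np.where((r[:,2]-r[:,0]>40))[0]+555;print("side",y,m.min() if len(m) else None,m.max() if len(m) else None)
```

```text
scene pred [[102.0, 107.0], [108.0, 117.0], [85.0, 111.0], [90.0, 122.0], [98.0, 153.0], [121.0, 201.0], [82.0, 157.0], [105.0, 206.0]]
side pred [[574.0, 112.0], [571.0, 102.0], [589.0, 110.0], [585.0, 100.0], [577.0, 183.0], [563.0, 138.0], [591.0, 181.0], [576.0, 136.0]]
wrist pred [[220.0, 594.0], [187.0, 594.0], [221.0, 567.0], [186.0, 567.0], [262.0, 511.0], [145.0, 511.0], [264.0, 487.0], [143.0, 487.0]]
scene 112 96 111
scene 125 98 113
scene 150 99 129
scene 175 100 129
side 106 567 580
side 115 567 571
side 130 567 569
side 150 562 577
side 170 555 581
```

Run:
```python
from h import *
s=monitor.read_state();w=imaging.read_camera("wrist")
for cpan in(160,245):
    col=int(140+.7*cpan);print(cpan,[(r,*w[r,col-2:col+3].mean(0).astype(int).tolist()) for r in range(128,182,2)])
col=282;print([(r,*w[r,col-2:col+3].mean(0).astype(int).tolist()) for r in range(196,240,2)])
```

```text
160 [(128, 38, 58, 75), (130, 45, 69, 87), (132, 36, 56, 73), (134, 70, 62, 60), (136, 91, 83, 82), (138, 107, 99, 95), (140, 54, 50, 48), (142, 75, 70, 60), (144, 75, 71, 60), (146, 75, 68, 58), (148, 77, 71, 59), (150, 92, 84, 71), (152, 68, 75, 79), (154, 38, 60, 78), (156, 66, 100, 126), (158, 100, 150, 187), (160, 99, 148, 183), (162, 100, 149, 186), (164, 103, 154, 189), (166, 101, 153, 189), (168, 103, 154, 191), (170, 75, 119, 158), (172, 6, 29, 75), (174, 15, 41, 93), (176, 13, 43, 102), (178, 11, 42, 101), (180, 13, 44, 103)]
245 [(128, 35, 53, 68), (130, 46, 71, 91), (132, 40, 63, 81), (134, 54, 51, 51), (136, 76, 71, 68), (138, 77, 71, 69), (140, 43, 39, 40), (142, 78, 72, 61), (144, 78, 71, 60), (146, 75, 69, 58), (148, 76, 70, 59), (150, 84, 77, 64), (152, 91, 87, 74), (154, 31, 51, 68), (156, 49, 75, 96), (158, 85, 130, 161), (160, 92, 140, 173), (162, 93, 140, 175), (164, 91, 138, 172), (166, 90, 137, 171), (168, 94, 141, 175), (170, 99, 146, 178), (172, 6, 31, 76), (174, 11, 36, 83), (176, 13, 44, 102), (178, 13, 42, 101), (180, 13, 43, 102)]
[(196, 41, 63, 80), (198, 41, 63, 80), (200, 42, 63, 81), (202, 42, 65, 82), (204, 43, 64, 82), (206, 41, 64, 80), (208, 41, 64, 81), (210, 43, 66, 82), (212, 41, 62, 79), (214, 60, 92, 116), (216, 85, 129, 160), (218, 100, 150, 185), (220, 100, 149, 185), (222, 98, 146, 182), (224, 97, 148, 184), (226, 103, 153, 190), (228, 105, 157, 194), (230, 100, 154, 194), (232, 108, 112, 114), (234, 109, 112, 117), (236, 110, 113, 117), (238, 109, 112, 117)]
```

Run:
```python
from h import *
u=np.array([np.cos(YAW),np.sin(YAW)])
x=lambda r,z,c=282:float((onz("wrist",[(c,r)],z)[0,:2]-rack())@u)
sf,sb,ef,eb=x(156,.112,280),x(171,.112,280),x(214.5,.212),x(231,.212)
print("shoulder f/b",sf,sb,"end f/b",ef,eb)
print("lean deg",np.rad2deg(np.arctan((ef+eb-sf-sb)/2/.1)))
print("felt top back/front",x(133,.128),x(140,.128))
```

```text
shoulder f/b 0.05382591051686792 0.03532355141051472 end f/b 0.05199432036442484 0.03414429176211422
lean deg -0.8624797809015119
felt top back/front 0.08684882127766816 0.0795441272259502
```

Lean is about 1°, and the glass works out at about 58 mm in the rack's frame against 60 mm nominal. Handing in.

```bash
python3 -c "
from workcell import finish_job
print(finish_job())"
```

```text
the job is handed in; nothing more can be done
None
```

The mirror is standing in the rack, released, and the job was handed in at about 24 s on the robot's clock; no verdict is reported.

**What I did:**
- I gripped the mirror by its studs at 110 N and lifted it to 0.36 m.
- I eased the fingers open in small steps until the head swung down, then tightened to 100 N. It hung about 12° off plumb at that point by the camera. I then tilted the gripper to bring it closer to upright.
- I turned it glass towards the felt and lowered it into the funnel. It reached the floor at a tool height of 0.187 m with about 8 N at the wrist.
- I opened the fingers gradually and backed off.

**Last checks:**
- **Upright:** the mirror leans about 1°, measured from its edges in the wrist picture.
- **Glass position:** about 58 mm along the rack's x axis, against 60 mm nominal.
- **Follower:** it was seen pressing on the mirror's back. Its reading could not be measured directly.
- **Bystanders:** the bowl, jar and powder box show no sign of being disturbed in the last pictures. I did not check the bottle and the compact as closely after the carry.
- **Disagreement:** the wrist camera and the fixed cameras put the rack about 4 to 5 mm apart along its x axis. The 58 mm is taken relative to the felt edge in the wrist picture, so it does not depend on which is right.

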